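Load two bolts into the feed chute, heads uphill

TASK

Load the feed chute with the two hexagon bolts, the short dark one first and then the long pale one, both lying with the head uphill and the threaded end pointing down the slope. Lay each bolt flat along the slope in the open bay at the top of the chute while you still hold it, then let go so that it slides down; wait until the short one has come to rest fully down against the red stop before you load the long one, which must end up against the short bolt's head. Leave the flange, spray can, tube offcut and wood block where they are.

Things in the scene. Friction and masses are not known exactly. Their poses are not given: they have to be found in the camera images.
- short_bolt: loose dark blue-grey M16 hexagon bolt, 70 mm long, about 0.12 kg, lying on the bench. Shank 16 mm thick; head 10 mm thick, 27 mm wide (corners), 24 mm high. Origin: mid-length, at bench height under it; y points along the bolt to the head (head end y = +35 mm, threaded nose -35 mm), z up; shank axis about 10 mm above the origin; balance point 5 mm towards the head: pinch the shank there
- short_head (a point): middle of the short bolt's head end face, 12 mm above its origin plane
- short_nose (a point): middle of the short bolt's threaded end face, 8 mm above its origin plane
- long_bolt: loose pale grey M16 hexagon bolt, 90 mm long, about 0.12 kg, lying on the bench. Shank 16 mm thick; head 10 mm thick, 27 mm wide (corners), 24 mm high. Origin: mid-length, at bench height under it; y points along the bolt to the head (head end y = +45 mm, threaded nose -45 mm), z up; shank axis about 10 mm above the origin; balance point 5 mm towards the head: pinch the shank there
- long_head (a point): middle of the long bolt's head end face, 12 mm above its origin plane
- long_nose (a point): middle of the long bolt's threaded end face, 8 mm above its origin plane
- chute: fixed blue stand carrying the sloping channel; base plate 250 x 100 mm; origin on the bench under the plate, 110 mm from its far edge, x roughly away from the robot, towards the channel's upper end
- trough: the chute's fixed bright steel channel, 260 mm long, sloping 28 degrees, 34 mm wide inside, slippery: bolts slide down by themselves. Origin: middle of its floor at the low end, at the red stop's face (34 mm over the bench); x points up the slope along the floor (away from the robot), y across, z square to the floor. Walls and gaps: see bay
- bay (a point): middle of the floor at trough x = 205 mm, centre of the loading bay; axes as the trough's. No walls from x = 178 to 236 mm: room for fingers. Above that, to 260 mm, cheeks 14 mm high, upper end open. Below 178 mm walls 30 mm high, roofed from 0 to 145 mm by lips 9.5 mm wide each side, undersides 30 mm over the floor. A bolt held by its middle here goes straight down between lips and cheeks
- stop (a point): the trough's low end, on the floor at the face of the red stop (same as the trough's origin)
- flange: loose bystander, leave alone: round grey steel flange, 94 mm across, 31 mm high, lying flat; origin under its centre
- spray_can: loose bystander, leave alone: blue and white spray can with a red cap, 67 mm across, 205 mm tall, standing; origin under its centre
- tube_offcut: loose bystander, leave alone: dark grey square tube offcut, 40 x 73 x 40 mm; origin under its centre
- wood_block: loose bystander, leave alone: brown hardwood block, 45 x 90 x 35 mm; origin under its centre
Things that resemble listed ones, but are neither listed nor needed, are in the scene too. Leave any green or purple look-alike of the short_bolt alone.

How it is judged:
By the outcome, as a careful person would: the job done as asked, in the order asked, and still so for the second after the job is handed in, with the robot touching nothing.
It also fails if it takes over 64 s, if anything falls off the work surface, if the arm or the gripper's body presses on something with over 40 N, if the wrist force passes 120 N, or if a joint passes its speed limit or range.

ROBOT

A 6-joint arm with a two-finger parallel gripper is mounted at the origin on a cart in front of the work surface, level with it; the furniture and walls round the work are solid. World frame = base frame: x ahead of the robot, y to its left, z up, the work surface at z = 0. Lengths are in m, angles in rad, forces in N, time in s.
With the tool pointing down it reaches from about 0.35 to 0.975 m from the base axis. Payload 4.9 kg.
Tool frame: the origin (TCP) lies on the centre line of the jaws, within the pads' length; the fingertips stand manip.tip_reach ahead of it and the grasp point (between the pads) is the TCP (manip.tip_reach is the distance from the TCP to the fingertips, in m); z points along the fingers, y is the line along which they close (so a half turn about z gives the same grasp; the last joint's range is limited). The gripper opens to 85 mm and grips with 20 to 120 N. Pads are 22 mm wide; open, the fingers measure 114 mm over their backs; the gripper's body (76 mm by 85 mm) begins 54 mm behind the grasp point. The pads swing forward as they close: fully open they stand 13 mm farther back than shut.
Start: joints at [-1.455, 0.053, 1.613, -0, 1.476, -0.119], TCP at [0.145, -0.608, 0.25] pointing down, gripper open.
Joint ranges: [-3.01, 3.01], [-1.01, 2.22], [0.06, 2.58], [-1.02, 4.17], [0.09, 2.62], [-3.14, 3.14]. Speed limits (rad/s): [2.57, 2.57, 3.14, 3.14, 3.14, 3.14].

INTERFACE

Orientations are given as a unit quaternion [w, x, y, z].
In Python, from plant import manip gives the robot as it stands. The module is installed in compiled form; this text tells all that it offers.
- The arm moves only by the tool move_arm, never from a script. Its argument "rows" is a list of rows, each a list of 7 numbers: the shift along the tool's x, y, z in cm, then the turn, a rotation vector about the tool's x, y, z in degrees, then the opening, from -1 (shut) to 1 (fully open). In form: [[tx, ty, tz, ax, ay, az, jaw], ...]. A call has 1 to 20 rows; each row shifts and turns the commanded pose from where the row before left it, along the tool's axes as they then stand; what a row does not reach is not made up. A row lasts 1/12 s, in which the tool goes at most 41.7 mm and 7.16 degrees, less where a joint would pass 70% of its speed; a pose out of reach is approached as far as the arm can. A call is refused whole if a number of a shift passes 4.17 or a number of a turn 7.16, either way. A call with a gripper value outside its range is refused whole. The fingers move at their own pace and stop on an object; the grip force is fixed at half the most. Time passes only in rows, so rows that do not move let the fingers close. It gives the time, the measured TCP pose, the force, the opening and the grip force at its end, in the units of the state.
- manip.state(): the state, without advancing time (a new reading comes with each control period).
- manip.grab_frame(name): name is "side" or "top"; returns a dict with "img" (384x512x3 uint8, blue, green, red), "mtx" (3x3 intrinsics, pixels), "R" (3x3) and "t" (3): a world point X has camera coordinates R X + t. Camera axes: x right, y down, z forward; pixel columns grow to the right and rows downward; lengths in m; the calibration is good to about 2 mm. A picture is of the moment at which its call begins. There is no depth.
- manip.job_done(): hands the job in; it is judged then, once.
The state is a dict: "time": time; "joint_pos": joint angles; "joint_vel": joint speeds; "joint_efforts": joint torques, N m; "tool_pos": TCP position; "tool_rot": TCP orientation; "contact_force": force on the tool from outside, world axes, zero at the start; "ft_torque": the same for the moment, N m; "gripper_width": opening from 0.0 (shut) to 1.0 (fully open); "grasp_force": force on a finger pad.
Only numpy, scipy, OpenCV 4.12 (cv2) and the standard library are available. Lean on these libraries where they do the work, as an engineer would, in place of code of your own. Each camera call takes 0.05 s, during which the arm holds its last target. There are 200 camera calls.

## Working session

There is one attempt and no reset: what is moved stays moved. The work goes in short steps, Python scripts to look and compute and a tool call to move; the robot and the scene stay as the last step left them, time stands still between calls to the robot, and variables do not carry over. Pictures are saved under pics/ and viewed, at most 13 in all, crops included, and the job is handed in when it is done.

Besides the shell and the picture viewer there is one more tool, called after "Emit:" as name([rows], argument=value, ...), one row to a line, values as JSON. move_arm: Moves the arm, as the interface text tells. Its arguments: {"type":"object","properties":{"rows":{"type":"array","items":{"type":"array","items":{"type":"number"}}}},"required":["rows"]}

```bash
mkdir -p pics; ls
python3 - <<'E'
from plant import manip
import cv2,pickle
d={}
for n in("side","top"):
    f=manip.grab_frame(n);d[n]=f
    cv2.imwrite(f"pics/{n}0.png",cv2.resize(f["img"],None,fx=1.5,fy=1.5,interpolation=cv2.INTER_CUBIC));print(n,f["mtx"],f["R"],f["t"])
pickle.dump(d,open("f0.pkl","wb"))
s=manip.state();print(s,manip.tip_reach)
E
```

```text
pics
side [[409.20519914   0.         264.09648433]
 [  0.         409.20519914 193.95641194]
 [  0.           0.           1.        ]] [[ 0.96313123 -0.26874342  0.01245816]
 [-0.15186195 -0.58130502 -0.79938878]
 [ 0.22207246  0.76802438 -0.60068492]] [-0.52569193  0.15614179  1.45832496]
top [[440.95131951   0.         251.8122814 ]
 [  0.         440.95131951 186.62894447]
 [  0.           0.           1.        ]] [[-0.02112446 -0.99958631 -0.01951858]
 [-0.98978762  0.02366229 -0.1405723 ]
 [ 0.140976    0.01634974 -0.989878  ]] [0.03278356 0.55621122 1.30062591]
{'time': 0.1, 'joint_pos': array([-1.45497135e+00,  5.32984907e-02,  1.61414650e+00, -1.84123457e-05,
        1.47602081e+00, -1.18979480e-01]), 'joint_vel': array([-0.00103848, -0.00069456, -0.00222389,  0.00090653, -0.00036267,
       -0.00070567]), 'joint_efforts': array([ 4.78968796e-04, -3.94907212e+01, -3.71362424e+01, -1.25316178e-04,
        3.95401090e-03, -1.34561343e-06]), 'tool_pos': array([ 0.14535451, -0.60731766,  0.24918728]), 'tool_rot': array([-9.36588860e-04,  9.93115732e-01,  1.17133540e-01, -7.68681187e-06]), 'contact_force': array([ 0.79390639, -0.01793345, -0.21988786]), 'ft_torque': array([ 0.02110671,  0.01126396, -0.0104776 ]), 'grasp_force': 0.0, 'gripper_width': 1.0015132159591675} 0.019
```

View pics/side0.png

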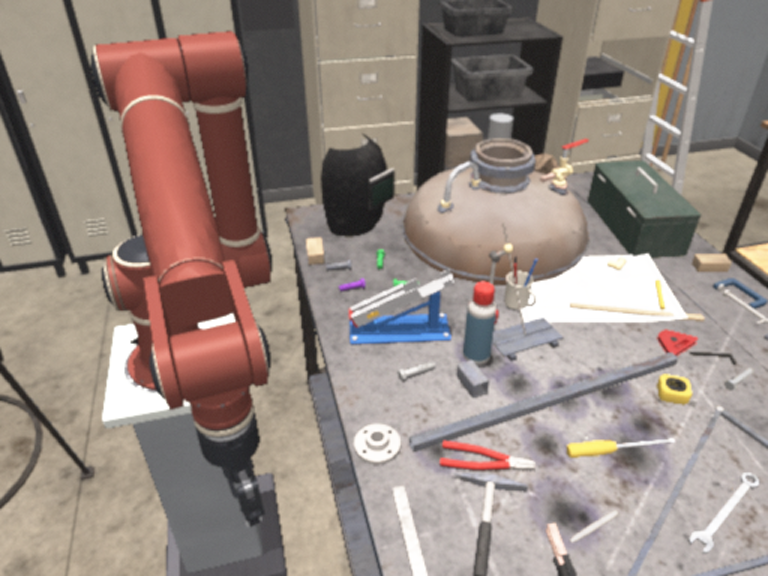

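View pics/top0.png

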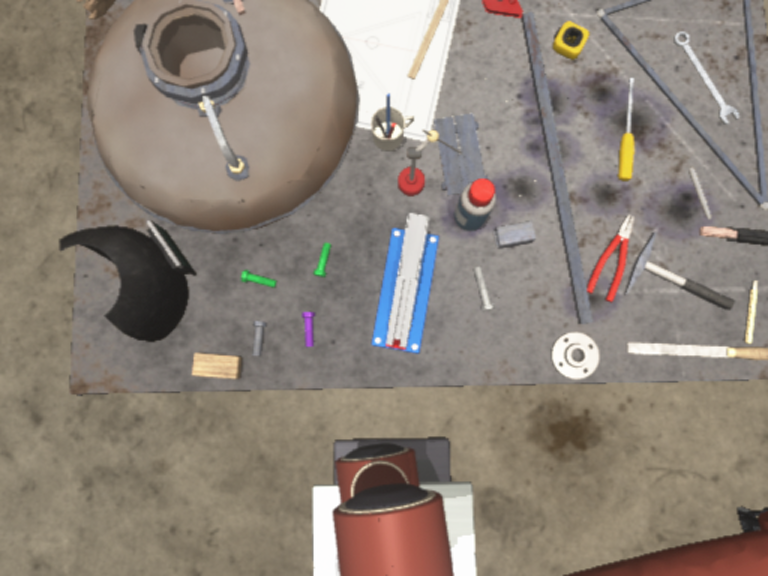

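Top view: the short bolt candidates are dark grey (259,338), purple (309,330), and green (323,260) and (258,279). Only the grey one fits the "dark blue-grey" description. The long pale bolt is at (483,288). I'll confirm in an enlarged crop.

```bash
cat > h.py <<'E'
import numpy as np
def ray(f,u,v):
    d=f["R"].T@np.linalg.solve(f["mtx"],[u,v,1.]);return -f["R"].T@f["t"],d
def onz(f,u,v,z):
    c,d=ray(f,u,v);return c+d*(z-c[2])/d[2]
def tri(f1,p1,f2,p2):
    A=[];b=[]
    for f,p in((f1,p1),(f2,p2)):
        c,d=ray(f,*p);d=d/np.linalg.norm(d);P=np.eye(3)-np.outer(d,d);A.append(P);b.append(P@c)
    A=np.vstack(A);b=np.hstack(b);x=np.linalg.lstsq(A,b,rcond=None)[0];return x,np.linalg.norm(A@x-b)
def proj(f,X):
    p=f["mtx"]@(f["R"]@np.asarray(X)+f["t"]);return p[:2]/p[2]
E
python3 - <<'E'
import cv2,pickle,numpy as np
d=pickle.load(open("f0.pkl","rb"));t=d["top"]["img"];s=d["side"]["img"]
def c(i,x,y,w,h,k):return cv2.resize(i[y:y+h,x:x+w],None,fx=k,fy=k,interpolation=cv2.INTER_NEAREST)
# top tiles 
a=np.zeros((600,800,3),np.uint8)
def put(im,x,y):a[y:y+im.shape[0],x:x+im.shape[1]]=im
put(c(t,155,205,36,40,7),0,0)       # short top
put(c(t,305,170,36,40,7),0,290)    # long top
put(c(s,208,168,36,24,7),255,0)    # short side
put(c(s,260,235,36,24,7),255,290)
put(c(t,245,138,52,100,5),530,0)
put(c(s,228,178,80,55,3),255,462) if 0 else None
put(c(s,228,178,80,55,3),530,505) if 0 else None
put(c(s,228,178,78,55,3),262,170-0) if 0 else None
put(c(s,228,178,78,43,3),255,465)
cv2.imwrite("pics/crop1.png",a)
E
```

```text
(no output)
```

View pics/crop1.png

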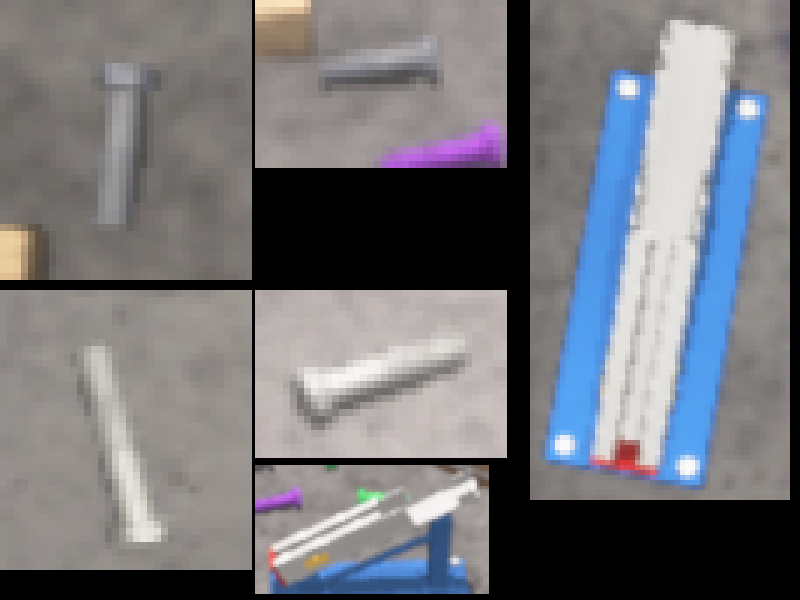

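Run:
```python
import cv2,pickle,numpy as np
from h import *
np.set_printoptions(precision=4,suppress=True)
d=pickle.load(open("f0.pkl","rb"));T,S=d["top"],d["side"]
def mask(f,x,y,w,h,fn):
    c=cv2.resize(f["img"][y:y+h,x:x+w],None,fx=8,fy=8,interpolation=cv2.INTER_CUBIC).astype(int)
    m=fn(c).astype(np.uint8);n,l,st,_=cv2.connectedComponentsWithStats(m)
    k=1+np.argmax(st[1:,4]);ys,xs=np.nonzero(l==k)
    return np.c_[(xs+.5)/8-.5+x,(ys+.5)/8-.5+y]
def ends(p):
    m=p.mean(0);u=np.linalg.svd(p-m,full_matrices=False)[2][0] if len(p)<20000 else np.linalg.eigh(np.cov((p-m).T))[1][:,1]
    t=(p-m)@u;n=np.array([-u[1],u[0]]);o=[]
    for s in(-1,1):
        q=p[(s*t)>np.max(s*t)-2.0];e=m+u*s*np.max(s*t);w=np.ptp((q-m)@n)
        o.append((e+n*np.median((q-m)@n),w))
    return m,o
blu=lambda c:(c[...,0]-c[...,2]>8)
for nm,f,r in(("shortT",T,(160,210,24,30)),("shortS",S,(214,168,24,14))):
    p=mask(f,*r,blu);m,o=ends(p);print(nm,len(p)/64,m,o)
for nm,f,r in(("longT",T,(308,172,28,36)),("longS",S,(262,240,32,18))):
    g=cv2.cvtColor(f["img"],cv2.COLOR_BGR2GRAY)
    bg=np.median(g[r[1]:r[1]+r[3],r[0]:r[0]+r[2]])
    p=mask(f,*r,lambda c:c.mean(2)>bg+22);m,o=ends(p);print(nm,bg,len(p)/64,m,o)
print("cams",-T["R"].T@T["t"],-S["R"].T@S["t"])
# trough row midpoints
p=mask(T,245,138,52,100,lambda c:(c.min(2)>175))
for v in range(142,234,4):
    q=p[abs(p[:,1]-v)<.3]
    if len(q):print(v,q[:,0].min().round(2),q[:,0].max().round(2),end=' | ')
b=mask(T,240,138,60,100,lambda c:(c[...,0]-c[...,2]>60))
rc=cv2.minAreaRect(b.astype(np.float32));print("\nplate",cv2.boxPoints(rc)); 
print(np.array([onz(T,*q,.01) for q in cv2.boxPoints(rc)]))
rd=mask(T,245,215,52,22,lambda c:(c[...,2]-c[...,0]>60));print("red",rd.mean(0),rd.min(0),rd.max(0))
rs=mask(S,225,180,40,50,lambda c:(c[...,2]-c[...,0]>60));print("redS",rs.mean(0),rs.min(0),rs.max(0))
```

```text
shortT 0.140625 [170.6458 214.3958] [(array([170.3129, 214.4444]), np.float64(0.1455463650101137)), (array([170.936 , 214.4099]), np.float64(0.1455463650101137))]
shortS 0.671875 [232.2224 176.109 ] [(array([232.3292, 175.5207]), np.float64(0.7473326657548598)), (array([232.1186, 176.6975]), np.float64(0.7473326657548598))]
longT 145.0 108.5 [322.0612 192.7399] [(array([317.9575, 177.4997]), np.float64(3.430976634429321)), (array([325.9626, 205.7923]), np.float64(5.691029627664701))]
longS 186.0 59.15625 [276.08   245.5169] [(array([288.942 , 241.9533]), np.float64(1.699855479659636)), (array([266.4853, 247.7277]), np.float64(4.258364390310159))]
cams [ 0.3679 -0.0017  1.3663] [ 0.2062 -1.1705  1.0074]
142 272.44 276.56 | 146 270.69 284.94 | 150 271.56 284.56 | 154 269.69 283.81 | 158 268.81 282.81 | 162 268.44 282.19 | 166 267.81 281.81 | 170 267.44 280.69 | 174 267.19 278.94 | 178 266.19 279.81 | 182 264.69 278.56 | 186 264.06 277.44 | 190 263.69 277.56 | 194 262.81 276.81 | 198 262.06 275.81 | 202 261.69 275.44 | 206 260.81 274.56 | 210 259.81 273.81 | 214 259.06 273.19 | 218 258.81 272.69 | 222 258.06 271.81 | 226 257.69 270.81 | 230 266.56 270.31 | 
plate [[246.8589 229.9471]
 [258.6606 150.7074]
 [269.8199 152.3695]
 [258.0183 231.6091]]
[[ 0.4273  0.0388  0.01  ]
 [ 0.6745 -0.0032  0.01  ]
 [ 0.6683 -0.0381  0.01  ]
 [ 0.4215  0.0047  0.01  ]]
red [263.7813 229.4647] [257.3125 225.9375] [269.5625 232.3125]
redS [248.1565 209.3221] [244.3125 206.9375] [252.0625 211.8125]
```

Run:
```python
import cv2,pickle,numpy as np
from h import *
np.set_printoptions(precision=4,suppress=True,linewidth=150)
d=pickle.load(open("f0.pkl","rb"));T,S=d["top"],d["side"]
t=T["img"].astype(int);s=S["img"].astype(int)
print((t[...,0]-t[...,2])[211:240,166:180]);print((s[...,0]-s[...,2])[170:182,214:238])
# trough line
p=lambda v:None
L=np.array([(v,(a+b)/2) for v,a,b in((190,263.69,277.56),(194,262.81,276.81),(198,262.06,275.81),(202,261.69,275.44),(206,260.81,274.56),(210,259.81,273.81),(214,259.06,273.19),(218,258.81,272.69),(222,258.06,271.81))])
B=np.array([(v,(a+b)/2) for v,a,b in((150,271.56,284.56),(154,269.69,283.81),(158,268.81,282.81),(162,268.44,282.19),(166,267.81,281.81))])
e=onz(T,279.3,143.3,.156);print("far end",e)
th=np.radians(28)
def onslope(u,v,h): # plane z = .034+ (x_h)*tan28, with trough x0 from far end ; iterate, yaw~-10
    c,dd=ray(T,u,v);ax=np.array([np.cos(yaw),np.sin(yaw),0]);n=np.array([-np.sin(th)*ax[0],-np.sin(th)*ax[1],np.cos(th)])
    P0=e+n*h;return c+dd*((P0-c)@n)/(dd@n)
yaw=-.15
for it in range(3):
    Q=np.array([onslope(u,v,0) for v,u in B]+[onslope(u,v,.031) for v,u in L])
    k=np.polyfit(Q[:,0],Q[:,1],1);yaw=np.arctan(k[0])
print("yaw",np.degrees(yaw),"resid mm",(Q[:,1]-np.polyval(k,Q[:,0]))*1e3)
for x in(0,.205,.26):
    X=e[0]+(x-.26)*np.cos(th)*np.cos(yaw);print(x,X,np.polyval(k,X),.034+x*np.sin(th))
kb=np.polyfit(Q[:5,0],Q[:5,1],1);print("bay-only",np.degrees(np.arctan(kb[0])))
for uv in((257.3,232),(269.5,232.3),(263.5,232.2)):print("red edge z.034",onz(T,*uv,.034))
g=S["img"][175:230,228:310].min(2);m=(g>185).astype(np.uint8);n,l,st,_=cv2.connectedComponentsWithStats(m);print(st[1:]+[228,175,0,0,0])
# long bolt
for z in(.008,.010):print("long nose,head",onz(T,317.96,177.5,z),onz(T,325.6,205.8,z))
print("tri nose",tri(T,(317.96,177.5),S,(289.2,241.9)),"head",tri(T,(325.8,205.3),S,(267,249)))
print("tri far right corner",tri(T,(286,144.6),S,(302,183.7)))
```

```text
[[-10 -10 -10 -10 -10  -9  -9  -9 -10 -10 -10 -10 -11 -10]
 [-10  -9  -9  -9 -11 -10 -10  -9 -10 -11 -10 -11 -11 -11]
 [-10  -8  -9  -9  -7  -7  -8  -8  -9 -10 -10 -11 -10 -10]
 [ -9  -9  -7  -1   5   6   3   0  -1  -2  -6  -9  -9  -9]
 [ -9 -10  -7   2   7   8   7   5   5   6   4  -2  -7  -9]
 [-10 -10  -7   1   5   7   5   3   4   7   6  -1  -8  -8]
 [ -9  -9  -8  -4   1   3   2   0   1   4   4  -3  -7  -7]
 [-10  -9  -8  -7  -1  -2  -2  -1  -1  -1  -6  -8  -9  -8]
 [ -9  -9  -8  -7  -1  -1  -2  -1   1  -2  -8  -9  -9  -9]
 [ -9  -8  -8  -7   0   0  -2  -1   1  -1  -8  -9  -8  -9]
 [ -8  -9 -10  -7  -1   0  -2   0   3  -2  -7  -8  -7  -8]
 [ -8  -8  -9  -7  -3  -2  -2   0   1  -2  -5  -7  -8  -9]
 [ -9  -9  -8  -6  -3  -2  -2   0   0  -3  -6  -8  -8  -8]
 [ -9  -8  -9  -6  -2   0   0   0  -1  -5  -7  -8  -9  -9]
 [ -8  -9  -9  -4  -1   0   1   1  -1  -5  -8  -8  -9  -9]
 [ -8  -9  -8  -3   2   2   2   2  -1  -6  -8  -8  -8  -9]
 [ -9  -8  -7  -3   0   1   2   2  -1  -6  -8  -8  -8  -8]
 [ -9  -8  -8  -1   1   0   0   1  -1  -6  -9  -8  -8  -9]
 [ -9  -9  -7  -1   1  -1  -2   1  -1 
[... 2201 characters left out ...]
034 [0.4194 0.0068 0.034 ]
red edge z.034 [ 0.4177 -0.0299  0.034 ]
red edge z.034 [ 0.4184 -0.0119  0.034 ]
[[278 183  25  15 156]
 [234 189  35  18 106]
 [234 194  36  18 109]
 [273 193   2   1   2]
 [293 209   3   2   5]
 [296 222   3   2   6]
 [235 224   3   3   7]
 [296 229   1   1   1]
 [298 229   3   1   3]]
long nose,head [ 0.5851 -0.1856  0.008 ] [ 0.4962 -0.2054  0.008 ]
long nose,head [ 0.5848 -0.1854  0.01  ] [ 0.496  -0.2051  0.01  ]
tri nose (array([ 0.5854, -0.1857,  0.0079]), np.float64(0.0004086057763348667)) head (array([ 0.4979, -0.2053,  0.0139]), np.float64(0.0010565198996615854))
tri far right corner (array([ 0.6563, -0.0798,  0.1729]), np.float64(0.004676451227017352))
```

Run:
```python
import cv2,pickle,numpy as np
from h import *
np.set_printoptions(precision=4,suppress=True,linewidth=150)
d=pickle.load(open("f0.pkl","rb"));T,S=d["top"],d["side"]
def up(f,x,y,w,h):return cv2.resize(f["img"][y:y+h,x:x+w].astype(np.float32),None,fx=8,fy=8,interpolation=cv2.INTER_CUBIC)
c=up(T,164,210,20,30);m=((c[...,0]-c[...,2])>-4.5).astype(np.uint8)
n,l,st,_=cv2.connectedComponentsWithStats(m);ys,xs=np.nonzero(l==1+np.argmax(st[1:,4]));P=np.c_[(xs+.5)/8-.5+164,(ys+.5)/8-.5+210]
print(P.min(0),P.max(0))
q=[(v,P[abs(P[:,1]-v)<.3][:,0].mean()) for v in range(219,236)];k=np.polyfit(*zip(*q),1);print(k)
for v,z in((P[:,1].min(),.012),(P[:,1].max(),.01)):print("short",v,np.polyval(k,v),onz(T,np.polyval(k,v),v,z))
print("tri short head/nose",tri(T,(np.polyval(k,214),214),S,(233.4,176)),tri(T,(np.polyval(k,236.7),236.7),S,(217.2,177.5)))
# plate dots
D=[]
for u,v in((264.5,155.5),(288.6,159.5),(251.8,227),(276.6,231.3)):
    x,y=int(u)-4,int(v)-4;c=up(T,x,y,9,9);w=np.clip(c[...,2]-150,0,None);w[c[...,2]<160]=0
    ys,xs=np.mgrid[:72,:72];D.append(((xs*w).sum()/w.sum()/8-.44+x,(ys*w).sum()/w.sum()/8-.44+y))
D=np.array(D);W=np.array([onz(T,*q,.012) for q in D]);print(D,W)
print("yaw",np.degrees(np.arctan2(*(W[0]-W[2])[[1,0]])),np.degrees(np.arctan2(*(W[1]-W[3])[[1,0]])),np.degrees(np.arctan2(*(W[0]-W[1])[[1,0]]))-90,"centre",W.mean(0),np.linalg.norm(W[0]-W[2]),np.linalg.norm(W[0]-W[1]))
```

```text
[167.4375 213.1875] [177.4375 237.0625]
[ -0.1125 197.2827]
short 213.1875 173.30114582051732 [0.4837 0.2648 0.012 ]
short 237.0625 170.6154334322378 [0.4107 0.2732 0.01  ]
tri short head/nose (array([0.482 , 0.266 , 0.0072]), np.float64(0.0005621344379827593)) (array([0.4125, 0.2738, 0.0062]), np.float64(0.0008262918444850859))
[[264.1409 155.1637]
 [288.0712 159.2235]
 [251.4012 226.4584]
 [276.0447 230.8483]] [[ 0.6594 -0.02    0.012 ]
 [ 0.6445 -0.0944  0.012 ]
 [ 0.4376  0.0246  0.012 ]
 [ 0.4225 -0.0504  0.012 ]]
yaw -11.366003222306896 -11.20397533622461 -11.27562027737143 centre [ 0.541  -0.0351  0.012 ] 0.22623403026174718 0.0758766105280819
```

```bash
cat > go.py <<'E'
# usage: go.py x y z psi_deg pitch_deg(trough-tilt, tool z leaning to +trough x) 
import sys,numpy as np
from scipy.spatial.transform import Rotation as Ro
from plant import manip
np.set_printoptions(precision=3,suppress=True)
s=manip.state();R=Ro.from_quat(s["tool_rot"],scalar_first=True)
a=list(map(float,sys.argv[1:]));p=np.array(a[:3]);yaw=np.radians(a[3]);
x=np.array([np.cos(yaw),np.sin(yaw),0]);z=np.array([0,0,-1.]);G=np.c_[x,np.cross(z,x),z]
# pitch: rotate about tool y so that tool x lifts by a[4]
Gt=Ro.from_matrix(G)*Ro.from_rotvec([0,np.radians(a[4]),0])
print("t",s["time"],"pos",s["tool_pos"],"x",R.as_matrix()[:,0],"z",R.as_matrix()[:,2],"w",s["gripper_width"],"F",s["contact_force"],"grip",s["grasp_force"],"q",s["joint_pos"])
print("rotvec tool deg",np.degrees((R.inv()*Gt).as_rotvec()))
print("shift cm now-frame",100*R.inv().apply(p-s["tool_pos"]),"target-frame",100*Gt.inv().apply(p-s["tool_pos"]),"target x,z",Gt.as_matrix()[:,0],Gt.as_matrix()[:,2])
E
python3 - <<'E'
import pickle
from h import *
d=pickle.load(open("f0.pkl","rb"));T=d["top"]
c,s=np.cos(np.radians(28)),np.sin(np.radians(28));y=np.radians(-11.35)
def tr(X,Z,x0=.4363,y0=-.0143):
    r=X*c-Z*s;return [x0+r*np.cos(y),y0+r*np.sin(y),.034+X*s+Z*c]
print("lip end (obs v185.1)",proj(T,tr(.145,.031)),"far",proj(T,tr(.26,0)),"low",proj(T,tr(0,.031)), "bay",tr(.205,0))
print("can",onz(T,321,128,.205))
E
```

```text
lip end (obs v185.1) [271.33669217 184.92926354] far [278.59556944 143.27585682] low [263.38656835 230.61341102] bay [np.float64(0.6137644087658167), np.float64(-0.049921966615814106), np.float64(0.13024167037110762)]
can [ 0.68882407 -0.17286896  0.205     ]
```

Emit:
move_arm([
  [0,0,0,0,0,6.67,1],
  [0,0,0,0,0,6.67,1],
  [0,0,0,0,0,6.67,1],
  [2.2,-3.35,0,0,0,0,1],
  [2.2,-3.35,0,0,0,0,1],
  [2.2,-3.35,0,0,0,0,1],
  [2.2,-3.35,0,0,0,0,1],
  [2.2,-3.35,0,0,0,0,1],
  [2.2,-3.35,0,0,0,0,1],
  [2.2,-3.35,0,0,0,0,1],
  [2.2,-3.35,0,0,0,0,1],
  [2.2,-3.35,0,0,0,0,1],
  [2.2,-3.35,0,0,0,0,1],
  [0,0,0,0,0,0,1],
  [0,0,0,0,0,0,1],
])

```text
time: 1.35
tool_pos: [0.403, -0.2985, 0.2499]
tool_rot: [-0.0, 0.998, -0.055, -0.0]
contact_force: [-0.5, -0.3, 0.4]
gripper_width: 1.0
grasp_force: 0.0
```

```bash
python3 go.py .452 .2687 .1 -6.5 0
```

```text
t 1.35 pos [ 0.403 -0.298  0.25 ] x [ 0.994 -0.11  -0.001] z [-0.001  0.    -1.   ] w 0.9999038221023345 F [-0.464 -0.325  0.35 ] grip 0.0 q [-0.786 -0.249  1.894 -0.     1.497  0.895]
rotvec tool deg [-0.012  0.04   0.186]
shift cm now-frame [ -1.361 -56.908  14.999] target-frame [ -1.556 -56.906  14.986] target x,z [ 0.994 -0.113  0.   ] [ 0. -0. -1.]
```

Emit:
move_arm([
  [-0.1,-3.79,0,0,0,0,1],
  [-0.1,-3.79,0,0,0,0,1],
  [-0.1,-3.79,0,0,0,0,1],
  [-0.1,-3.79,0,0,0,0,1],
  [-0.1,-3.79,0,0,0,0,1],
  [-0.1,-3.79,0,0,0,0,1],
  [-0.1,-3.79,0,0,0,0,1],
  [-0.1,-3.79,0,0,0,0,1],
  [-0.1,-3.79,0,0,0,0,1],
  [-0.1,-3.79,0,0,0,0,1],
  [-0.1,-3.79,0,0,0,0,1],
  [-0.1,-3.79,0,0,0,0,1],
  [-0.1,-3.79,0,0,0,0,1],
  [-0.1,-3.79,0,0,0,0,1],
  [-0.1,-3.79,0,0,0,0,1],
  [0,0,3,0,0,0,0.2],
  [0,0,3,0,0,0,0.2],
  [0,0,3,0,0,0,0.2],
  [0,0,0,0,0,0,0.2],
  [0,0,0,0,0,0,0.2],
])

```text
time: 3.02
tool_pos: [0.4515, 0.2647, 0.1584]
tool_rot: [0.001, 0.998, -0.058, -0.002]
contact_force: [0.5, -0.2, 0.2]
gripper_width: 0.597
grasp_force: 0.0
```

```bash
python3 go.py .452 .2687 .021 -6.5 0
python3 - <<'E'
from plant import manip
import cv2
f=manip.grab_frame("top");cv2.imwrite("pics/a1.png",cv2.resize(f["img"][180:260,130:230],None,fx=6,fy=6,interpolation=cv2.INTER_CUBIC))
E
```

```text
t 3.0167 pos [0.452 0.265 0.158] x [ 0.993 -0.116 -0.004] z [-0.004 -0.002 -1.   ] w 0.5968694508997846 F [ 0.542 -0.164  0.16 ] grip 0.0 q [ 0.388 -0.113  1.933 -0.     1.327  2.075]
rotvec tool deg [ 0.151  0.239 -0.155]
shift cm now-frame [ 0.06  -0.434 13.734] target-frame [ 0.004 -0.398 13.735] target x,z [ 0.994 -0.113  0.   ] [ 0. -0. -1.]
```

View pics/a1.png

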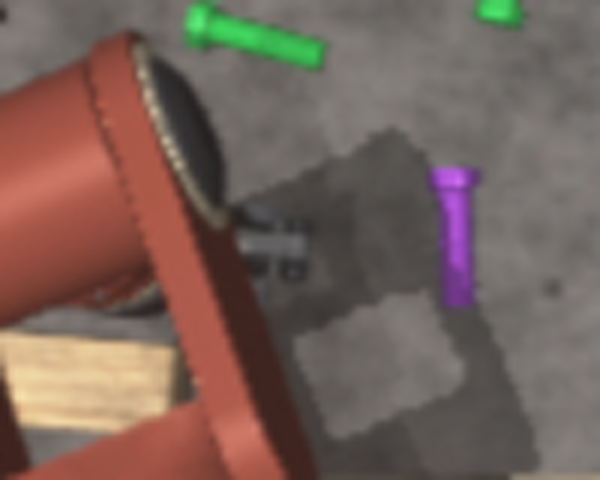

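Emit:
move_arm([
  [0,-0.1,2,0,0,0,0.2],
  [0,-0.1,2,0,0,0,0.2],
  [0,0,2,0,0,0,0.2],
  [0,0,2,0,0,0,0.2],
  [0,0,2,0,0,0,0.2],
  [0,0,0,0,0,0,0.2],
  [0,0,0,0,0,0,0.2],
  [0,0,0,0,0,0,0.2],
])

```text
time: 3.73
tool_pos: [0.4545, 0.2688, 0.0632]
tool_rot: [-0.001, 0.998, -0.057, 0.002]
contact_force: [0.2, 0.1, 0.4]
gripper_width: 0.6
grasp_force: 0.0
```

```bash
python3 go.py .452 .2687 .021 -6.5 0
```

```text
t 3.7333 pos [0.455 0.269 0.063] x [ 0.993 -0.115  0.004] z [ 0.004  0.002 -1.   ] w 0.5999240182294339 F [0.187 0.087 0.351] grip 0.0 q [ 0.393  0.016  1.984 -0.     1.137  2.079]
rotvec tool deg [-0.122 -0.223 -0.091]
shift cm now-frame [-0.268  0.048  4.215] target-frame [-0.252  0.038  4.216] target x,z [ 0.994 -0.113  0.   ] [ 0. -0. -1.]
```

Emit:
move_arm([
  [0.1,0,1.3,0,0,0,0.2],
  [0,0,1.3,0,0,0,0.2],
  [0,0,0.9,0,0,0,0.2],
  [0,0,0.4,0,0,0,0.2],
  [0,0,0,0,0,0,0.2],
  [0,0,0,0,0,0,0.2],
  [0,0,0,0,0,0,0.2],
  [0,0,0,0,0,0,0.2],
])

```text
time: 4.4
tool_pos: [0.4541, 0.2685, 0.0222]
tool_rot: [-0.0, 0.998, -0.057, 0.001]
contact_force: [0.1, -0.0, -0.2]
gripper_width: 0.6
grasp_force: 0.0
```

```bash
python3 go.py .452 .2687 .021 -6.5 0
```

```text
t 4.4 pos [0.454 0.269 0.022] x [ 0.993 -0.114  0.001] z [ 0.001  0.001 -1.   ] w 0.6000088332366699 F [ 0.102 -0.03  -0.212] grip 0.0 q [ 0.393  0.083  1.995 -0.     1.061  2.078]
rotvec tool deg [-0.044 -0.08  -0.055]
shift cm now-frame [-0.21   0.004  0.122] target-frame [-0.21   0.004  0.122] target x,z [ 0.994 -0.113  0.   ] [ 0. -0. -1.]
```

Emit:
move_arm([
  [-0.2,0,0.1,0,0,0,0.2],
  [0,0,0,0,0,0,-1],
  [0,0,0,0,0,0,-1],
  [0,0,0,0,0,0,-1],
  [0,0,0,0,0,0,-1],
  [0,0,0,0,0,0,-1],
  [0,0,0,0,0,0,-1],
  [0,0,0,0,0,0,-1],
  [0,0,0,0,0,0,-1],
  [0,0,0,0,0,0,-1],
  [0,0,0,0,0,0,-1],
  [0,0,0,0,0,0,-1],
  [0,0,0,0,0,0,-1],
])

```text
time: 5.48
tool_pos: [0.4516, 0.2685, 0.0205]
tool_rot: [-0.0, 0.998, -0.057, 0.0]
contact_force: [-1.0, -0.8, 3.0]
gripper_width: 0.161
grasp_force: 58.6
```

```bash
python3 go.py .452 .2687 .221 -6.5 0
```

```text
t 5.4833 pos [0.452 0.268 0.02 ] x [ 0.993 -0.114  0.   ] z [ 0.  0. -1.] w 0.16118381807906706 F [-0.998 -0.755  3.005] grip 58.593533635139465 q [ 0.395  0.082  2.    -0.     1.059  2.08 ]
rotvec tool deg [-0.004 -0.009 -0.058]
shift cm now-frame [  0.042  -0.028 -20.051] target-frame [  0.039  -0.026 -20.051] target x,z [ 0.994 -0.113  0.   ] [ 0. -0. -1.]
```

Emit:
move_arm([
  [0,0,-1,0,0,0,-1],
  [0,0,-3,0,0,0,-1],
  [0,0,-4,0,0,0,-1],
  [0,0,-4,0,0,0,-1],
  [0,0,-4,0,0,0,-1],
  [0,0,-4,0,0,0,-1],
  [0,0,-4,0,0,0,-1],
  [0,0,-4,0,0,0,-1],
  [0,0,0,0,0,4.8,-1],
  [0,0,0,0,7,0,-1],
  [0,0,0,0,7,0,-1],
  [0,0,0,0,7,0,-1],
  [0,0,0,0,7,0,-1],
  [0,0,0,0,0,0,-1],
])

```text
time: 6.65
tool_pos: [0.4481, 0.2686, 0.2972]
tool_rot: [0.025, 0.966, -0.094, 0.24]
contact_force: [0.3, -0.2, -2.5]
gripper_width: 0.158
grasp_force: 58.6
```

```bash
python3 go.py .5678 -.0407 .2185 -11.3 28
```

```text
t 6.65 pos [0.448 0.269 0.297] x [ 0.867 -0.17   0.468] z [ 0.459 -0.093 -0.884] w 0.1577014179536988 F [ 0.308 -0.221 -2.501] grip 58.647857308387756 q [ 0.558 -0.424  2.001 -0.35   1.218  2.388]
rotvec tool deg [0.057 0.083 0.164]
shift cm now-frame [11.961 28.007 15.314] target-frame [12.019 27.988 15.304] target x,z [ 0.866 -0.173  0.469] [ 0.46  -0.092 -0.883]
```

Emit:
move_arm([
  [1.2,2.8,0,0,0,0,-1],
  [1.2,2.8,0,0,0,0,-1],
  [1.2,2.8,0,0,0,0,-1],
  [1.2,2.8,0,0,0,0,-1],
  [1.2,2.8,0,0,0,0,-1],
  [1.2,2.8,0,0,0,0,-1],
  [1.2,2.8,0,0,0,0,-1],
  [1.2,2.8,0,0,0,0,-1],
  [1.2,2.8,0,0,0,0,-1],
  [1.2,2.8,0,0,0,0,-1],
  [0,0,3,0,0,0,-1],
  [0,0,3,0,0,0,-1],
  [0,0,3,0,0,0,-1],
  [0,0,3,0,0,0,-1],
  [0,0,2,0,0,0,-1],
  [0,0,0,0,0,0,-1],
  [0,0,0,0,0,0,-1],
  [0,0,0,0,0,0,-1],
  [0,0,0,0,0,0,-1],
])

```text
time: 8.23
tool_pos: [0.5654, -0.0401, 0.2357]
tool_rot: [0.024, 0.965, -0.096, 0.242]
contact_force: [-0.0, 0.5, -0.9]
gripper_width: 0.159
grasp_force: 59.0
```

```bash
python3 go.py .6039 -.0479 .1492 -11.3 28;python3 - <<'E'
from plant import manip
import cv2,numpy as np
f=manip.grab_frame("top");g=manip.grab_frame("side")
a=cv2.resize(f["img"][120:240,235:315],None,fx=5,fy=5,interpolation=cv2.INTER_CUBIC)
b=cv2.resize(g["img"][120:240,225:305],None,fx=5,fy=5,interpolation=cv2.INTER_CUBIC)
cv2.imwrite("pics/a2.png",np.hstack([a,b]))
E
```

```text
t 8.2333 pos [ 0.565 -0.04   0.236] x [ 0.864 -0.174  0.472] z [ 0.463 -0.093 -0.881] w 0.15901535250935245 F [-0.009  0.542 -0.936] grip 59.01269853115082 q [-0.203 -0.371  2.065  0.003  0.955  1.565]
rotvec tool deg [ 0.007 -0.193 -0.058]
shift cm now-frame [-0.627  0.014  9.483] target-frame [-0.595  0.015  9.485] target x,z [ 0.866 -0.173  0.469] [ 0.46  -0.092 -0.883]
```

View pics/a2.png

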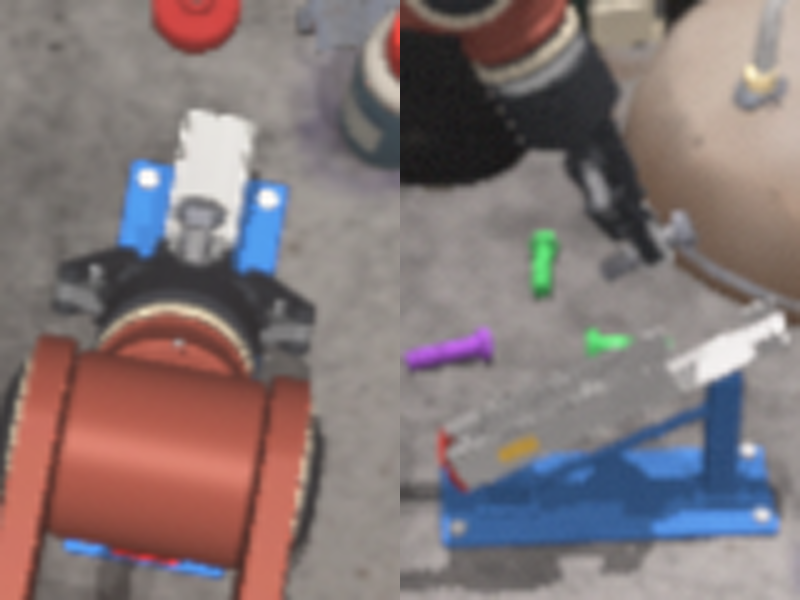

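Emit:
move_arm([
  [-0.5,0,1.5,0,0,0,-1],
  [0,0,1.5,0,0,0,-1],
  [0,0,1.5,0,0,0,-1],
  [0,0,1.5,0,0,0,-1],
  [0,0,1,0,0,0,-1],
  [0,0,0,0,0,0,-1],
  [0,0,0,0,0,0,-1],
  [0,0,0,0,0,0,-1],
  [0,0,0,0,0,0,-1],
])

```text
time: 9.08
tool_pos: [0.5931, -0.0455, 0.1705]
tool_rot: [0.024, 0.965, -0.096, 0.242]
contact_force: [-0.4, -0.9, -1.4]
gripper_width: 0.162
grasp_force: 59.0
```

```bash
python3 go.py .6039 -.0479 .1492 -11.3 28
```

```text
t 9.0833 pos [ 0.593 -0.046  0.17 ] x [ 0.865 -0.174  0.472] z [ 0.462 -0.093 -0.882] w 0.16240198876799675 F [-0.382 -0.947 -1.358] grip 59.013256430625916 q [-0.203 -0.227  2.064  0.003  0.813  1.565]
rotvec tool deg [ 0.023 -0.134 -0.044]
shift cm now-frame [-0.025  0.02   2.401] target-frame [-0.019  0.021  2.401] target x,z [ 0.866 -0.173  0.469] [ 0.46  -0.092 -0.883]
```

Last 2.4 cm in small steps, watching the force.

Emit:
move_arm([
  [0,0,0.6,0,0,0,-1],
  [0,0,0.6,0,0,0,-1],
  [0,0,0.5,0,0,0,-1],
  [0,0,0.3,0,0,0,-1],
  [0,0,0.2,0,0,0,-1],
  [0,0,0,0,0,0,-1],
  [0,0,0,0,0,0,-1],
  [0,0,0,0,0,0,-1],
])

```text
time: 9.75
tool_pos: [0.6028, -0.0475, 0.1496]
tool_rot: [0.024, 0.966, -0.096, 0.241]
contact_force: [1.0, 0.2, -1.0]
gripper_width: 0.164
grasp_force: 59.0
```

```bash
python3 go.py .6039 -.0479 .1492 -11.3 28;python3 - <<'E'
from plant import manip
import cv2,numpy as np
f=manip.grab_frame("top");g=manip.grab_frame("side")
a=cv2.resize(f["img"][130:190,255:305],None,fx=8,fy=8,interpolation=cv2.INTER_CUBIC)
b=cv2.resize(g["img"][160:220,262:312],None,fx=8,fy=8,interpolation=cv2.INTER_CUBIC)
cv2.imwrite("pics/a3.png",np.hstack([a,b]))
E
```

```text
t 9.75 pos [ 0.603 -0.048  0.15 ] x [ 0.866 -0.174  0.47 ] z [ 0.46  -0.092 -0.883] w 0.1642475331193566 F [ 0.975  0.161 -0.962] grip 59.012922048568726 q [-0.203 -0.173  2.056  0.003  0.77   1.565]
rotvec tool deg [ 0.026 -0.009 -0.05 ]
shift cm now-frame [0.087 0.015 0.089] target-frame [0.087 0.015 0.089] target x,z [ 0.866 -0.173  0.469] [ 0.46  -0.092 -0.883]
```

View pics/a3.png

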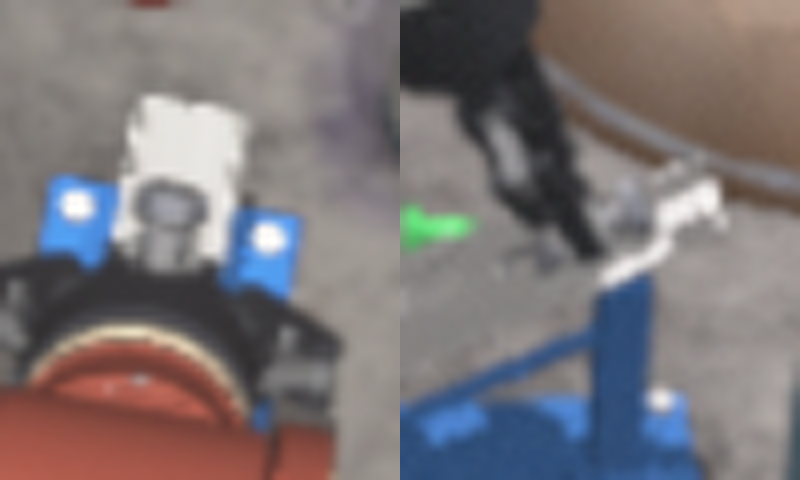

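The top view shows the head at about (172,205) in the crop, in a bay about 118–242 wide, so it may sit 1–2 mm to the left. I'll check numerically.

Run:
```python
from plant import manip
import cv2,numpy as np
f=manip.grab_frame("top")["img"]
x,y,w,h=262,138,30,26
c=cv2.resize(f[y:y+h,x:x+w],None,fx=8,fy=8,interpolation=cv2.INTER_CUBIC).astype(int);g=c.mean(2)
for v in(148,150,152,153,154,155,156,157,158,159,160):
    r=g[int((v-y+.5)*8)];us=(np.arange(len(r))+.5)/8-.5+x
    b=us[r>165];L,Rr=b.min(),b.max();k=us[(r<165)&(us>L+1)&(us<Rr-1)]
    print(v,L.round(2),Rr.round(2),"mid",((L+Rr)/2).round(2),"dark",(k.min().round(2),k.max().round(2),((k.min()+k.max())/2).round(2)) if len(k) else "")
```

```text
148 270.81 284.94 mid 277.88 dark 
150 271.06 284.81 mid 277.94 dark 
152 269.56 283.94 mid 276.75 dark (np.float64(273.06), np.float64(275.56), np.float64(274.31))
153 262.31 283.94 mid 273.12 dark (np.float64(265.69), np.float64(279.19), np.float64(272.44))
154 261.56 283.94 mid 272.75 dark (np.float64(266.69), np.float64(280.06), np.float64(273.38))
155 261.56 283.94 mid 272.75 dark (np.float64(266.69), np.float64(280.31), np.float64(273.5))
156 261.81 283.81 mid 272.81 dark (np.float64(266.81), np.float64(280.44), np.float64(273.62))
157 262.44 289.94 mid 276.19 dark (np.float64(265.94), np.float64(286.94), np.float64(276.44))
158 268.19 290.69 mid 279.44 dark (np.float64(272.31), np.float64(286.19), np.float64(279.25))
159 268.56 290.94 mid 279.75 dark (np.float64(271.44), np.float64(285.69), np.float64(278.56))
160 279.06 290.81 mid 284.94 dark (np.float64(283.19), np.float64(285.94), np.float64(284.56))
```

Emit:
move_arm([
  [0.05,0.15,0.1,0,0,0,-1],
  [0,0,0.05,0,0,0,-1],
  [0,0,0,0,0,0,-1],
  [0,0,0,0,0,0,-1],
  [0,0,0,0,0,0,-1],
  [0,0,0,0,0,0,-1],
])

```text
time: 10.4
tool_pos: [0.6035, -0.0492, 0.1484]
tool_rot: [0.024, 0.966, -0.096, 0.241]
contact_force: [0.5, -0.5, -1.4]
gripper_width: 0.158
grasp_force: 59.0
```

```bash
python3 go.py .6039 -.0479 .1492 -11.3 28
```

```text
t 10.4 pos [ 0.603 -0.049  0.148] x [ 0.866 -0.174  0.469] z [ 0.46  -0.092 -0.883] w 0.15836742751993227 F [ 0.483 -0.546 -1.371] grip 59.01259124279022 q [-0.206 -0.169  2.055  0.005  0.767  1.56 ]
rotvec tool deg [ 0.024  0.    -0.047]
shift cm now-frame [ 0.053 -0.132 -0.068] target-frame [ 0.053 -0.132 -0.068] target x,z [ 0.866 -0.173  0.469] [ 0.46  -0.092 -0.883]
```

Emit:
move_arm([
  [0,0,0.1,0,0,0,-1],
  [0,0,0,0,0,0,-1],
  [0,0,0,0,0,0,-1],
  [0,0,0,0,0,0,-1],
])

```text
time: 10.73
tool_pos: [0.6039, -0.0493, 0.1474]
tool_rot: [0.024, 0.966, -0.096, 0.241]
contact_force: [-0.4, -1.1, 0.2]
gripper_width: 0.158
grasp_force: 59.0
```

Emit:
move_arm([
  [0,0,0,0,0,0,0.3],
  [0,0,0,0,0,0,0.3],
  [0,0,0,0,0,0,0.3],
  [0,0,0,0,0,0,0.3],
  [0,0,0,0,0,0,0.3],
  [0,0,0,0,0,0,0.3],
  [0,0,0,0,0,0,0.3],
  [0,0,0,0,0,0,0.3],
  [0,0,0,0,0,0,0.3],
  [0,0,0,0,0,0,0.3],
  [0,0,0,0,0,0,0.3],
  [0,0,0,0,0,0,0.3],
])

```text
time: 11.73
tool_pos: [0.604, -0.0493, 0.1475]
tool_rot: [0.024, 0.966, -0.096, 0.241]
contact_force: [-0.6, 0.1, 0.3]
gripper_width: 0.65
grasp_force: 0.0
```

Emit:
move_arm([
  [0,0,-2,0,0,0,0.3],
  [0,0,-3,0,0,0,0.3],
  [0,0,-4,0,0,0,0.3],
  [0,0,-4,0,0,0,0.3],
  [0,0,-2,0,0,0,0.3],
])

```text
time: 12.15
tool_pos: [0.535, -0.0353, 0.2856]
tool_rot: [0.024, 0.965, -0.096, 0.244]
contact_force: [1.1, -1.4, 1.8]
gripper_width: 0.653
grasp_force: 0.0
```

```bash
python3 go.py .545 -.194 .25 12.5 0;python3 - <<'E'
from plant import manip
import cv2,numpy as np
f=manip.grab_frame("top");g=manip.grab_frame("side")
a=cv2.resize(f["img"][130:250,240:320],None,fx=5,fy=5,interpolation=cv2.INTER_CUBIC)
b=cv2.resize(g["img"][160:280,230:310],None,fx=5,fy=5,interpolation=cv2.INTER_CUBIC)
cv2.imwrite("pics/a4.png",np.hstack([a,b]))
E
```

```text
t 12.15 pos [ 0.535 -0.035  0.286] x [ 0.862 -0.173  0.476] z [ 0.466 -0.094 -0.88 ] w 0.6530157597944808 F [ 1.138 -1.365  1.797] grip 0.0 q [-0.207 -0.495  2.07   0.005  1.07   1.561]
rotvec tool deg [  5.911 -27.996 -23.353]
shift cm now-frame [ 1.912 15.359  5.081] target-frame [-2.46  15.706  3.56 ] target x,z [0.976 0.216 0.   ] [ 0.  0. -1.]
```

View pics/a4.png

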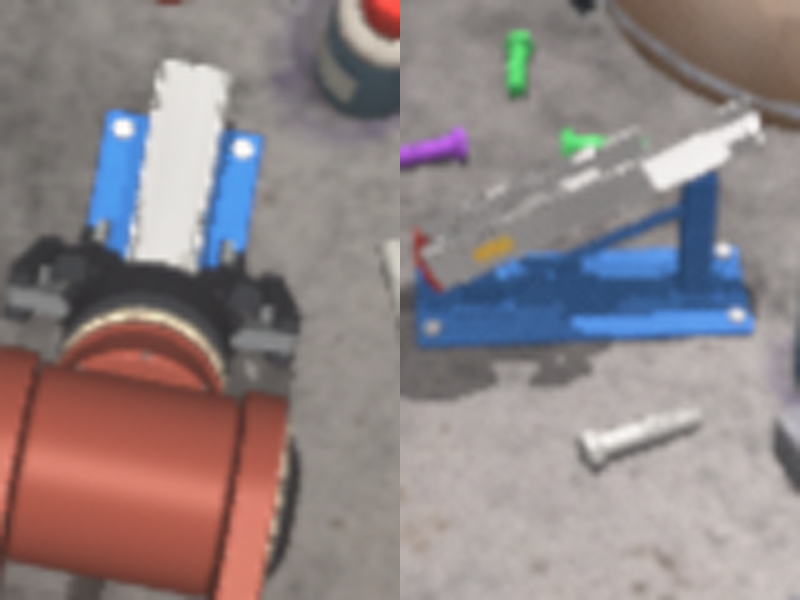

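Emit:
move_arm([
  [0,0,0,0,-7,0,0.3],
  [0,0,0,0,-7,0,0.3],
  [0,0,0,0,-7,0,0.3],
  [0,0,0,0,-7,0,0.3],
  [0,0,0,0,0,-6,0.3],
  [0,0,0,0,0,-6,0.3],
  [0,0,0,0,0,-6,0.3],
  [0,0,0,0,0,-5.8,0.3],
  [-0.68,3.14,0,0,0,0,0.3],
  [-0.68,3.14,0,0,0,0,0.3],
  [-0.68,3.14,0,0,0,0,0.3],
  [-0.68,3.14,0,0,0,0,0.3],
  [-0.68,3.14,0,0,0,0,0.3],
  [0,0,2.5,0,0,0,0.2],
  [0,0,2.5,0,0,0,0.2],
  [0,0,2.5,0,0,0,0.2],
  [0,0,2.5,0,0,0,0.2],
  [0,0,0,0,0,0,0.2],
  [0,0,0,0,0,0,0.2],
  [0,0,0,0,0,0,0.2],
])

```text
time: 13.92
tool_pos: [0.536, -0.1963, 0.1805]
tool_rot: [0.0, 0.994, 0.108, 0.0]
contact_force: [0.7, 0.0, 0.3]
gripper_width: 0.604
grasp_force: 0.0
```

```bash
python3 go.py .536 -.1964 .0205 12.5 0;python3 - <<'E'
from plant import manip
import cv2,numpy as np
f=manip.grab_frame("top");g=manip.grab_frame("side")
a=cv2.resize(f["img"][130:250,240:320],None,fx=5,fy=5,interpolation=cv2.INTER_CUBIC)
b=cv2.resize(g["img"][160:280,230:310],None,fx=5,fy=5,interpolation=cv2.INTER_CUBIC)
cv2.imwrite("pics/a5.png",np.hstack([a,b]))
E
```

```text
t 13.9167 pos [ 0.536 -0.196  0.181] x [0.976 0.216 0.   ] z [ 0.001 -0.    -1.   ] w 0.6044908838592952 F [0.652 0.002 0.349] grip 0.0 q [-0.481 -0.023  1.808 -0.     1.356  0.872]
rotvec tool deg [ 0.024 -0.026 -0.053]
shift cm now-frame [-0.012  0.004 16.004] target-frame [-0.004  0.01  16.004] target x,z [0.976 0.216 0.   ] [ 0.  0. -1.]
```

View pics/a5.png

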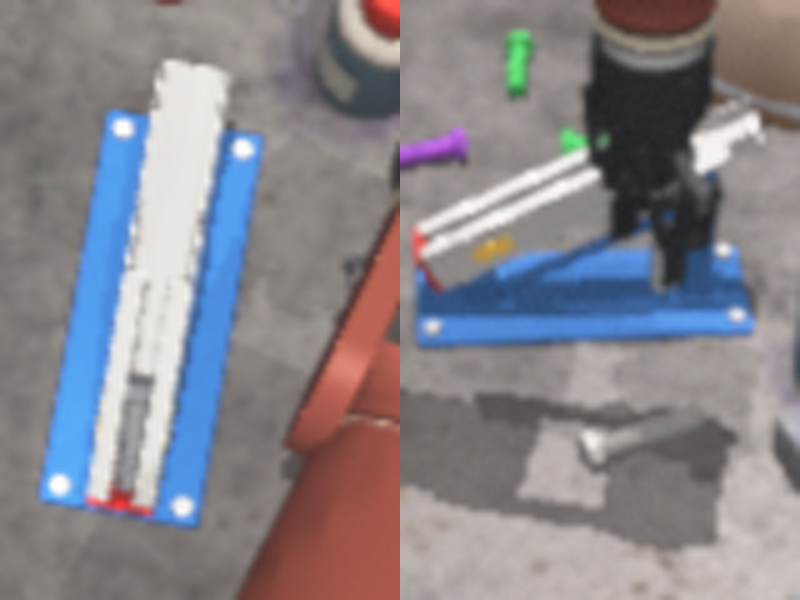

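The top view shows the dark short bolt in the slot from (140,378), its head uphill, to (122,490) at the red stop. It is fully down. Next I'll grasp the long one.

Emit:
move_arm([
  [0,0,2.5,0,0,0,0.2],
  [0,0,2.5,0,0,0,0.2],
  [0,0,2.5,0,0,0,0.2],
  [0,0,2.5,0,0,0,0.2],
  [0,0,2,0,0,0,0.2],
  [0,0,2,0,0,0,0.2],
  [0,0,1.2,0,0,0,0.2],
  [0,0,0.5,0,0,0,0.2],
  [0,0,0.2,0,0,0,0.2],
  [0,0,0,0,0,0,0.2],
  [0,0,0,0,0,0,0.2],
  [0,0,0,0,0,0,0.2],
  [0,0,0,0,0,0,0.2],
])

```text
time: 15.1
tool_pos: [0.5364, -0.1965, 0.0222]
tool_rot: [0.001, 0.994, 0.108, 0.001]
contact_force: [0.6, -0.5, -0.1]
gripper_width: 0.6
grasp_force: 0.0
```

```bash
python3 go.py .536 -.1964 .0205 12.5 0
```

```text
t 15.1 pos [ 0.536 -0.196  0.022] x [0.976 0.216 0.002] z [ 0.002 -0.001 -1.   ] w 0.6003452502492234 F [ 0.592 -0.469 -0.141] grip 0.0 q [-0.481  0.178  1.89  -0.     1.071  0.872]
rotvec tool deg [ 0.081 -0.094 -0.054]
shift cm now-frame [-0.033 -0.015  0.167] target-frame [-0.033 -0.014  0.168] target x,z [0.976 0.216 0.   ] [ 0.  0. -1.]
```

Emit:
move_arm([
  [0,0,0.1,0,0,0,0.2],
  [0,0,0,0,0,0,-1],
  [0,0,0,0,0,0,-1],
  [0,0,0,0,0,0,-1],
  [0,0,0,0,0,0,-1],
  [0,0,0,0,0,0,-1],
  [0,0,0,0,0,0,-1],
  [0,0,0,0,0,0,-1],
  [0,0,0,0,0,0,-1],
  [0,0,0,0,0,0,-1],
  [0,0,0,0,0,0,-1],
  [0,0,0,0,0,0,-1],
  [0,0,0,0,0,0,-1],
])

```text
time: 16.18
tool_pos: [0.5357, -0.1962, 0.0201]
tool_rot: [0.0, 0.994, 0.108, 0.0]
contact_force: [-1.0, 0.4, 3.5]
gripper_width: 0.164
grasp_force: 58.6
```

```bash
python3 go.py .536 -.1964 .0205 12.5 0
```

```text
t 16.1833 pos [ 0.536 -0.196  0.02 ] x [0.977 0.215 0.   ] z [ 0. -0. -1.] w 0.163663389279963 F [-0.98   0.384  3.452] grip 58.580989837646484 q [-0.481  0.18   1.891 -0.     1.07   0.872]
rotvec tool deg [ 0.013 -0.01  -0.055]
shift cm now-frame [ 0.028  0.031 -0.039] target-frame [ 0.028  0.031 -0.039] target x,z [0.976 0.216 0.   ] [ 0.  0. -1.]
```

Emit:
move_arm([
  [0,0,-1,0,0,0,-1],
  [0,0,-3,0,0,0,-1],
  [0,0,-4,0,0,0,-1],
  [0,0,-4,0,0,0,-1],
  [0,0,-4,0,0,0,-1],
  [0,0,-4,0,0,0,-1],
  [0,0,-4,0,0,0,-1],
  [0,0,-4,0,0,0,-1],
  [0,0,0,0,0,-7.1,-1],
  [0,0,0,0,0,-7.1,-1],
  [0,0,0,0,0,-7.1,-1],
  [0,0,0,0,0,-7.1,-1],
  [0,0,0,0,0,-7.1,-1],
  [0,0,0,0,0,-7.1,-1],
  [0,0,0,0,0,-7.1,-1],
  [0,0,0,0,0,-7.1,-1],
  [0,0,0,0,0,-7.1,-1],
  [0,0,0,0,0,-7.1,-1],
  [0,0,0,0,0,-7.1,-1],
])

```text
time: 17.77
tool_pos: [0.5351, -0.1958, 0.2995]
tool_rot: [-0.001, 0.702, 0.713, -0.0]
contact_force: [0.8, 0.3, -0.6]
gripper_width: 0.161
grasp_force: 58.6
```

Emit:
move_arm([
  [0,0,0,0,0,-7.1,-1],
  [0,0,0,0,0,-7.1,-1],
  [0,0,0,0,0,-7.1,-1],
  [0,0,0,0,0,-7.1,-1],
  [0,0,0,0,0,-7.1,-1],
  [0,0,0,0,0,-7.1,-1],
  [0,0,0,0,0,-7.1,-1],
  [0,0,0,0,0,-7.1,-1],
  [0,0,0,0,0,-7.1,-1],
  [0,0,0,0,0,-7.1,-1],
  [0,0,0,0,0,-7.1,-1],
  [0,0,0,0,-7,0,-1],
  [0,0,0,0,-7,0,-1],
  [0,0,0,0,-7,0,-1],
  [0,0,0,0,-7,0,-1],
  [0,0,0,0,0,0,-1],
  [0,0,0,0,0,0,-1],
  [0,0,0,0,0,0,-1],
])

```text
time: 19.27
tool_pos: [0.5358, -0.1963, 0.3008]
tool_rot: [0.24, 0.096, 0.966, -0.024]
contact_force: [0.9, 0.3, -1.5]
gripper_width: 0.16
grasp_force: 58.7
```

```bash
python3 go.py .567 -.0415 .2185 168.7 -28
```

```text
t 19.2667 pos [ 0.536 -0.196  0.301] x [-0.866  0.174 -0.469] z [ 0.459 -0.093 -0.883] w 0.15981616760103 F [ 0.861  0.257 -1.49 ] grip 58.65394413471222 q [-0.558 -0.397  1.976  0.185  1.109 -1.975]
rotvec tool deg [-0.043 -0.049 -0.044]
shift cm now-frame [ 3.845 15.789  7.269] target-frame [ 3.839 15.787  7.278] target x,z [-0.866  0.173 -0.469] [ 0.46  -0.092 -0.883]
```

Emit:
move_arm([
  [0.77,3.16,0,0,0,0,-1],
  [0.77,3.16,0,0,0,0,-1],
  [0.77,3.16,0,0,0,0,-1],
  [0.77,3.16,0,0,0,0,-1],
  [0.77,3.16,0,0,0,0,-1],
  [0,0,2.5,0,0,0,-1],
  [0,0,2.5,0,0,0,-1],
  [0,0,2.3,0,0,0,-1],
  [0,0,0,0,0,0,-1],
  [0,0,0,0,0,0,-1],
  [0,0,0,0,0,0,-1],
  [0,0,0,0,0,0,-1],
])

```text
time: 20.27
tool_pos: [0.5681, -0.0415, 0.2201]
tool_rot: [0.242, 0.096, 0.965, -0.024]
contact_force: [-0.3, 0.4, -1.5]
gripper_width: 0.16
grasp_force: 59.0
```

```bash
python3 go.py .604 -.0487 .148 168.7 -28;python3 - <<'E'
from plant import manip
import cv2,numpy as np
f=manip.grab_frame("top");g=manip.grab_frame("side")
a=cv2.resize(f["img"][130:190,255:305],None,fx=8,fy=8,interpolation=cv2.INTER_CUBIC)
b=cv2.resize(g["img"][150:210,262:312],None,fx=8,fy=8,interpolation=cv2.INTER_CUBIC)
cv2.imwrite("pics/a6.png",np.hstack([a,b]))
E
```

```text
t 20.2667 pos [ 0.568 -0.042  0.22 ] x [-0.864  0.174 -0.472] z [ 0.463 -0.093 -0.881] w 0.15980425622371153 F [-0.311  0.443 -1.501] grip 59.01172757148743 q [-0.205 -0.35   2.076  0.004  0.924 -1.579]
rotvec tool deg [-0.036  0.185 -0.06 ]
shift cm now-frame [0.177 0.006 8.086] target-frame [0.15  0.001 8.086] target x,z [-0.866  0.173 -0.469] [ 0.46  -0.092 -0.883]
```

View pics/a6.png

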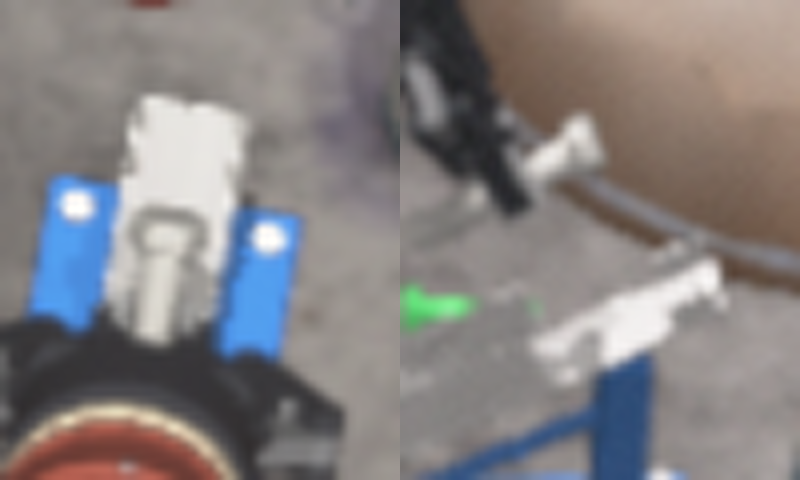

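Run:
```python
from plant import manip
from h import *
import cv2
T=manip.grab_frame("top");p=manip.state()["tool_pos"]
x=np.array([.866,-.173,.469]);z=np.array([.46,-.092,-.883]);y=np.cross(z,x)
for a in(.035,.0):print(a,proj(T,p+x*a+z*.0105), "per mm right",proj(T,p+x*a+z*.0105+y*.001)-proj(T,p+x*a+z*.0105))
b=np.array([.6137,-.0499,.1302]);print("floor",[proj(T,b+x*k) for k in(-.02,0,.02,.04)])
c=cv2.resize(T["img"][150:175,262:292],None,fx=8,fy=8,interpolation=cv2.INTER_CUBIC).astype(int).mean(2)
import sys
for v in range(156,172,2):
    r=c[int((v-150+.5)*8)];print(v,[int(q) for q in r[4::8]])
```

```text
0.035 [276.16825347 158.81300407] per mm right [0.37484497 0.06380697]
0.0 [274.00282234 171.30183605] per mm right [0.37090432 0.06361576]
floor [array([274.21929978, 168.43728983]), array([275.36257249, 161.83475111]), array([276.51846127, 155.15935295]), array([277.68717613, 148.40988265])]
156 [175, 239, 246, 241, 199, 151, 150, 178, 210, 199, 166, 149, 145, 148, 158, 164, 185, 215, 223, 225, 225, 207, 149, 111, 114, 134, 139, 136, 139, 136]
158 [160, 159, 160, 157, 150, 147, 157, 202, 195, 160, 157, 188, 209, 208, 194, 184, 166, 160, 170, 213, 221, 170, 120, 115, 150, 232, 242, 223, 182, 159]
160 [160, 161, 159, 151, 146, 145, 150, 187, 195, 173, 153, 190, 209, 212, 213, 207, 172, 147, 161, 211, 221, 165, 116, 123, 173, 240, 247, 243, 209, 160]
162 [159, 152, 148, 147, 146, 149, 165, 191, 200, 196, 174, 185, 207, 214, 193, 160, 137, 151, 196, 218, 195, 143, 116, 128, 153, 164, 166, 161, 157, 140]
164 [157, 149, 145, 145, 146, 156, 202, 206, 199, 181, 173, 194, 213, 215, 200, 176, 157, 153, 156, 163, 137, 116, 122, 151, 160, 160, 159, 159, 156, 141]
166 [158, 156, 148, 145, 146, 148, 185, 191, 183, 156, 169, 198, 214, 209, 187, 152, 149, 153, 156, 163, 136, 119, 149, 158, 159, 159, 159, 157, 153, 153]
168 [156, 157, 149, 145, 136, 101, 105, 149, 157, 129, 171, 203, 214, 203, 171, 140, 151, 156, 161, 155, 130, 119, 149, 159, 160, 159, 160, 157, 139, 142]
170 [83, 116, 132, 122, 89, 75, 76, 99, 133, 131, 176, 207, 210, 190, 140, 129, 146, 116, 103, 99, 110, 145, 157, 160, 160, 159, 160, 157, 143, 140]
```

Emit:
move_arm([
  [0.1,-0.07,1.5,0,0,0,-1],
  [0,0,1.5,0,0,0,-1],
  [0,0,1.5,0,0,0,-1],
  [0,0,1,0,0,0,-1],
  [0,0,0.7,0,0,0,-1],
  [0,0,0.5,0,0,0,-1],
  [0,0,0.5,0,0,0,-1],
  [0,0,0.3,0,0,0,-1],
  [0,0,0,0,0,0,-1],
  [0,0,0,0,0,0,-1],
  [0,0,0,0,0,0,-1],
  [0,0,0,0,0,0,-1],
])

```text
time: 21.42
tool_pos: [0.6007, -0.0487, 0.1513]
tool_rot: [0.241, 0.096, 0.965, -0.024]
contact_force: [0.8, 0.2, -0.7]
gripper_width: 0.155
grasp_force: 59.0
```

```bash
python3 go.py .604 -.0494 .1475 168.7 -28;python3 - <<'E'
from plant import manip
import cv2,numpy as np
f=manip.grab_frame("top");g=manip.grab_frame("side")
a=cv2.resize(f["img"][130:190,255:305],None,fx=8,fy=8,interpolation=cv2.INTER_CUBIC)
b=cv2.resize(g["img"][150:210,262:312],None,fx=8,fy=8,interpolation=cv2.INTER_CUBIC)
cv2.imwrite("pics/a7.png",np.hstack([a,b]))
E
```

```text
t 21.4167 pos [ 0.601 -0.049  0.151] x [-0.865  0.174 -0.47 ] z [ 0.461 -0.093 -0.883] w 0.15546779173411346 F [ 0.791  0.245 -0.72 ] grip 59.01189208030701 q [-0.206 -0.181  2.06   0.005  0.773 -1.581]
rotvec tool deg [-0.022  0.053 -0.05 ]
shift cm now-frame [-0.122 -0.006  0.499] target-frame [-0.122 -0.006  0.498] target x,z [-0.866  0.173 -0.469] [ 0.46  -0.092 -0.883]
```

View pics/a7.png

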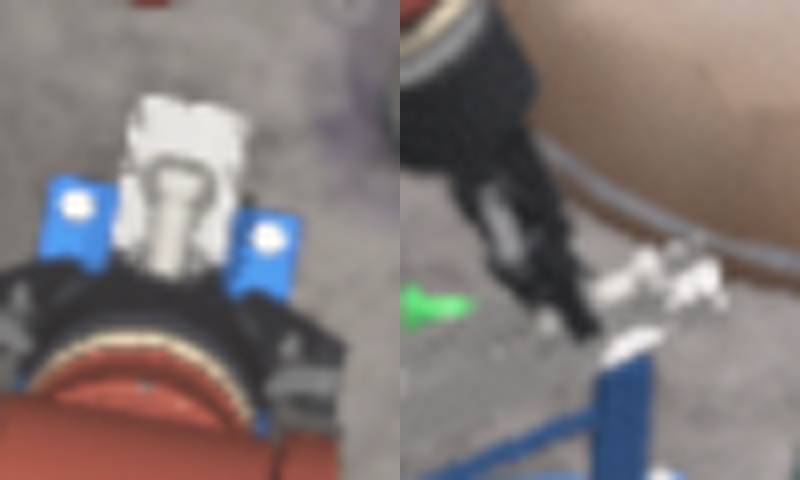

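The long bolt's head at (178,185) is now centred in the bay, which spans about 118–242. I'll lower it the rest of the way and release.

Emit:
move_arm([
  [-0.1,0,0.2,0,0,0,-1],
  [0,0,0.15,0,0,0,-1],
  [0,0,0.1,0,0,0,-1],
  [0,0,0,0,0,0,-1],
  [0,0,0,0,0,0,-1],
  [0,0,0,0,0,0,-1],
  [0,0,0,0,0,0,-1],
])

```text
time: 22.1
tool_pos: [0.6034, -0.0493, 0.1472]
tool_rot: [0.241, 0.096, 0.966, -0.024]
contact_force: [-0.2, -0.4, -1.2]
gripper_width: 0.165
grasp_force: 59.0
```

```bash
python3 go.py .604 -.0494 .1475 168.7 -28
```

```text
t 22.1 pos [ 0.603 -0.049  0.147] x [-0.866  0.174 -0.469] z [ 0.46  -0.092 -0.883] w 0.16456811704553226 F [-0.165 -0.401 -1.166] grip 59.0117347240448 q [-0.206 -0.168  2.056  0.005  0.765 -1.581]
rotvec tool deg [-0.027  0.    -0.052]
shift cm now-frame [-0.068 -0.001  0.003] target-frame [-0.068 -0.001  0.003] target x,z [-0.866  0.173 -0.469] [ 0.46  -0.092 -0.883]
```

Emit:
move_arm([
  [0,0,0,0,0,0,0.3],
  [0,0,0,0,0,0,0.3],
  [0,0,0,0,0,0,0.3],
  [0,0,0,0,0,0,0.3],
  [0,0,0,0,0,0,0.3],
  [0,0,0,0,0,0,0.3],
  [0,0,0,0,0,0,0.3],
  [0,0,0,0,0,0,0.3],
  [0,0,0,0,0,0,0.3],
  [0,0,0,0,0,0,0.3],
  [0,0,0,0,0,0,0.3],
  [0,0,0,0,0,0,0.3],
])

```text
time: 23.1
tool_pos: [0.6034, -0.0493, 0.1472]
tool_rot: [0.241, 0.096, 0.966, -0.024]
contact_force: [0.3, 0.8, 0.0]
gripper_width: 0.65
grasp_force: 0.0
```

Emit:
move_arm([
  [0,0,-2,0,0,0,0.3],
  [0,0,-3,0,0,0,0.3],
  [0,0,-4,0,0,0,0.3],
  [0,0,-4,0,0,0,0.3],
  [0,-3,-2,0,0,0,0.3],
  [0,-4,0,0,0,0,0.3],
  [0,-4,0,0,0,0,0.3],
  [0,-4,0,0,0,0,0.3],
  [0,-4,0,0,0,0,0.3],
  [0,0,0,0,0,0,0.3],
  [0,0,0,0,0,0,0.3],
  [0,0,0,0,0,0,0.3],
])

```text
time: 24.1
tool_pos: [0.4968, -0.2216, 0.2794]
tool_rot: [0.241, 0.096, 0.966, -0.024]
contact_force: [1.0, 0.3, -0.5]
gripper_width: 0.653
grasp_force: 0.0
```

Run:
```python
from plant import manip
import cv2,numpy as np
f=manip.grab_frame("top");g=manip.grab_frame("side")
a=cv2.resize(f["img"][130:250,240:320],None,fx=5,fy=5,interpolation=cv2.INTER_CUBIC)
b=cv2.resize(g["img"][160:280,230:310],None,fx=5,fy=5,interpolation=cv2.INTER_CUBIC)
cv2.imwrite("pics/a8.png",np.hstack([a,b]))
```

```text
(no output)
```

View pics/a8.png

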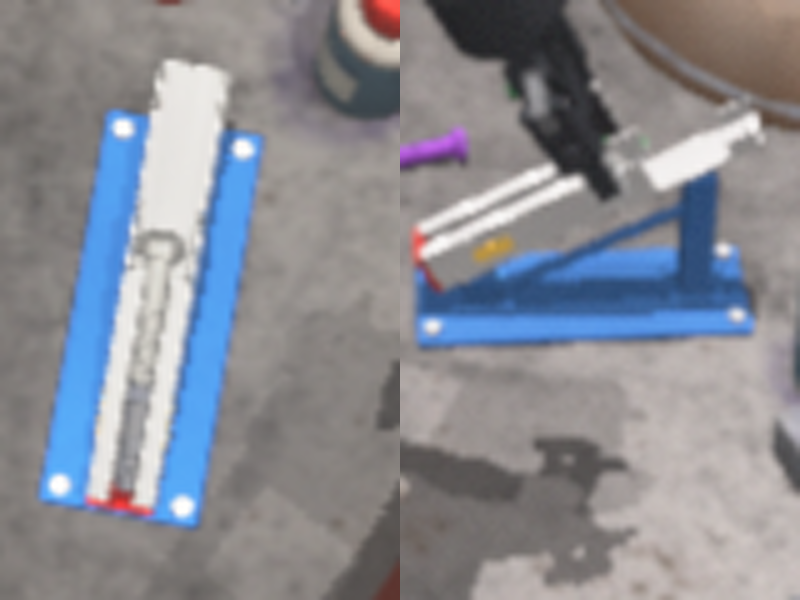

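The long bolt lies with its head at (158,240) and its nose touching the short bolt's head at about (140,383). The short bolt is still on the red stop, and the gripper is clear.

```bash
python3 -c "
from plant import manip
print(manip.job_done())"
```

```text
the job is handed in; nothing more can be done
None
```

I loaded both bolts head uphill and handed the job in at about 24 s: the short one is against the red stop, and the long one is against the short one's head.

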